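Find the canister with the pickling weight and slide it onto the trivet

TASK

A heavy stoneware pickling weight is shut in one of the four identical canisters; the other three are as good as empty. Nudge the canisters to feel which one is heavy, then slide that one, never lifting or tipping any canister, to the middle of the round trivet (within 2 cm). Leave the other three standing within about 4 cm of where they were, and do not disturb the tin and the two jars.

Things in the scene. Friction and masses are not known exactly. Their poses are not given: they have to be found in the camera images.
- trivet: round wooden trivet fixed to the worktop, 144 mm across and 4 mm thick; its edge is bevelled from 0.6 mm up to 4 mm over the outer 16 mm, so things slide onto it from any side; origin at the middle of its underside
- canister_a: one of four canisters that look alike: closed, squat, round metal canister with a fixed flat lid and no handle, 91 mm across and 73 mm high (too wide to grip), bottom edge chamfered 3 mm; empty it weighs about 0.17 kg, the one with the weight inside 0.65 to 0.95 kg, and which one that is changes each time; origin at the middle of its underside, z up
- canister_b: one of four canisters that look alike: closed, squat, round metal canister with a fixed flat lid and no handle, 91 mm across and 73 mm high (too wide to grip), bottom edge chamfered 3 mm; empty it weighs about 0.17 kg, the one with the weight inside 0.65 to 0.95 kg, and which one that is changes each time; origin at the middle of its underside, z up
- canister_c: one of four canisters that look alike: closed, squat, round metal canister with a fixed flat lid and no handle, 91 mm across and 73 mm high (too wide to grip), bottom edge chamfered 3 mm; empty it weighs about 0.17 kg, the one with the weight inside 0.65 to 0.95 kg, and which one that is changes each time; origin at the middle of its underside, z up
- canister_d: one of four canisters that look alike: closed, squat, round metal canister with a fixed flat lid and no handle, 91 mm across and 73 mm high (too wide to grip), bottom edge chamfered 3 mm; empty it weighs about 0.17 kg, the one with the weight inside 0.65 to 0.95 kg, and which one that is changes each time; origin at the middle of its underside, z up
- tin: bystander: low round food tin, 86 mm across, 40 mm high, origin at the middle of its underside
- spice_jar: bystander: spice jar with a pale lid, 44 mm across, 109 mm high, origin at the middle of its underside
- jar: bystander: jar with a yellow lid, 64 mm across, 100 mm high, origin at the middle of its underside
Mind the look-alikes: they are no part of the job. What is shaped like the canister_c but black or green is not meant.

How it is judged:
By the outcome, as a careful person would: the job done as asked, in the order asked, and still so for the second after the job is handed in, with the robot touching nothing.
It also fails if it takes over 61 s, if anything falls off the work surface, if the arm or the gripper's body presses on something with over 40 N, if the wrist force passes 120 N, or if a joint passes its speed limit or range.

ROBOT

A 6-joint arm with a two-finger parallel gripper is mounted at the origin on a cart in front of the work surface, level with it; the furniture and walls round the work are solid. World frame = base frame: x ahead of the robot, y to its left, z up, the work surface at z = 0. Lengths are in m, angles in rad, forces in N, time in s.
With the tool pointing down it reaches from about 0.325 to 0.775 m from the base axis. Payload 5.5 kg.
Tool frame: the origin (TCP) lies at the very end of the fingers, on their centre line; the grasp point (between the pads) lies 19 mm behind it; z points along the fingers, y is the line along which they close (so a half turn about z gives the same grasp; the last joint's range is limited). The gripper opens to 88 mm and grips with 3 to 60 N. Pads are 20 mm wide; open, the fingers measure 115 mm over their backs; the gripper's body (75 mm by 178 mm) begins 61 mm behind the grasp point.
Start: joints at [-1.28, 0.091, 1.231, -0, 1.82, -0.057], TCP at [0.204, -0.564, 0.223] pointing down, gripper open.
Joint ranges: [-2.87, 2.87], [-0.86, 2.18], [0.17, 2.46], [-1.51, 4.65], [0.06, 2.69], [-2.65, 2.65]. Speed limits (rad/s): [2.57, 2.57, 3.01, 3.14, 3.14, 3.14].

INTERFACE

Orientations are given as [roll, pitch, yaw] about the fixed x, y, z axes, in that order (R = Rz(yaw) Ry(pitch) Rx(roll)).
In Python, from cell import r gives the robot as it stands.
- The arm moves only by the shell command python3 -m pendant 'ROWS'. ROWS is JSON, a list that holds one entry, the list of rows, each a list of 7 numbers: the shift along the world's x, y, z in mm, then the turn, a rotation vector about the world's x, y, z in degrees, then the closure, from 0 (fully open) to 1 (shut). A call has 1 to 5 rows; each row shifts and turns the commanded pose from where the row before left it; what a row does not reach is not made up. A row lasts 1/12 s, in which the tool goes at most 41.7 mm and 7.16 degrees, less where a joint would pass 70% of its speed; a pose out of reach is approached as far as the arm can. A call with a gripper value outside its range is refused whole. The fingers move at their own pace and stop on an object; the grip force is fixed at half the most. Time passes only in rows, so rows that do not move let the fingers close. It gives the time, the measured TCP pose, the force, the opening and the grip force at its end, in the units of the state.
- r.sense(): the state, without advancing time (a new reading comes with each control period).
- r.read_camera(name): name is "scene" or "top"; returns the picture (384x512x3 uint8, red, green, blue); there is no depth.
- r.camera_info(name): a dict with "camera_matrix" (3x3 intrinsics, pixels), "R" (3x3) and "t" (3): a world point X has camera coordinates R X + t. Camera axes: x right, y down, z forward; pixel columns grow to the right and rows downward; lengths in m; the calibration is good to about 2 mm. A picture is of the moment at which its call begins. camera_info takes no time and is no camera call.
- r.job_done(): hands the job in; it is judged then, once.
The state is a dict: "clock": time; "joint_positions": joint angles; "qd": joint speeds; "tau": joint torques, N m; "tcp_pos": TCP position; "tcp_rot": TCP orientation; "ft_force": force on the tool from outside, world axes, zero at the start; "torque": the same for the moment, N m; "finger_gap": opening from 0.0 (shut) to 1.0 (fully open); "finger_force": force on a finger pad.
Only numpy, scipy, OpenCV 4.12 (cv2) and the standard library are available. Lean on these libraries where they do the work, as an engineer would, in place of code of your own. Each camera call takes 0.05 s, during which the arm holds its last target. There are 200 camera calls.

## Working session

There is one attempt and no reset: what is moved stays moved. The work goes in short steps, Python scripts to look and compute and a shell command to move; the robot and the scene stay as the last step left them, time stands still between calls to the robot, and variables do not carry over. Pictures are saved under pics/ and viewed, at most 10 in all, crops included, and the job is handed in when it is done.

```bash
mkdir -p pics; ls; python3 - <<'E'
from cell import r
import cv2,numpy as np
for n in("top","scene"):
    im=r.read_camera(n); cv2.imwrite(f"pics/{n}0.png",im[:,:,::-1]); i=r.camera_info(n); print(n,np.round(i["camera_matrix"],1).tolist(),np.round(i["R"],3).tolist(),np.round(i["t"],3).tolist(), np.round(-np.array(i["R"]).T@np.array(i["t"]),3))
print(r.sense())
E
```

```text
pics
top [[496.9, 0.0, 260.0], [0.0, 496.9, 191.6], [0.0, 0.0, 1.0]] [[-0.017, -1.0, -0.009], [-0.997, 0.017, -0.08], [0.081, 0.008, -0.997]] [0.05, 0.553, 1.773] [0.409 0.026 1.812]
scene [[434.1, 0.0, 258.0], [0.0, 434.1, 197.1], [0.0, 0.0, 1.0]] [[-0.699, -0.715, 0.015], [-0.489, 0.463, -0.739], [0.522, -0.524, -0.673]] [0.421, 0.29, 1.031] [-0.102  0.707  0.903]
{'clock': 0.1, 'joint_positions': array([-1.27969219e+00,  9.18017160e-02,  1.23175982e+00, -3.58503332e-05,
        1.81981786e+00, -5.67067043e-02]), 'qd': array([ 0.0017229 , -0.00316861, -0.00269262, -0.0017323 ,  0.00051695,
       -0.00051197]), 'tau': array([ 3.33857643e-03, -4.47857380e+01, -4.07572496e+01,  7.00354949e-02,
        2.84070731e-02, -1.10981405e-04]), 'tcp_pos': array([ 0.20440934, -0.5638181 ,  0.22161229]), 'tcp_rot': array([-3.13980682e+00, -6.65614124e-05,  3.47801977e-01]), 'ft_force': array([-0.10260478,  0.83256377, -0.02093816]), 'torque': array([-0.00937873, -0.02165664,  0.00359723]), 'finger_force': 0.0, 'finger_gap': 1.0005826562356495}
```

View pics/top0.png

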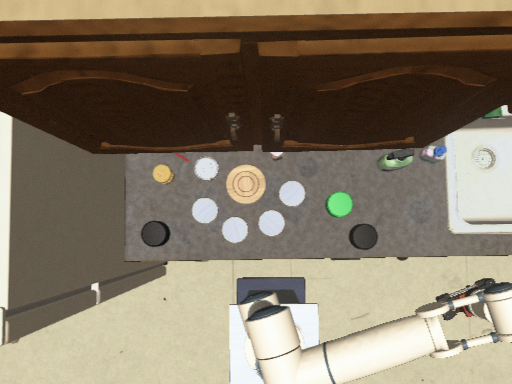

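View pics/scene0.png

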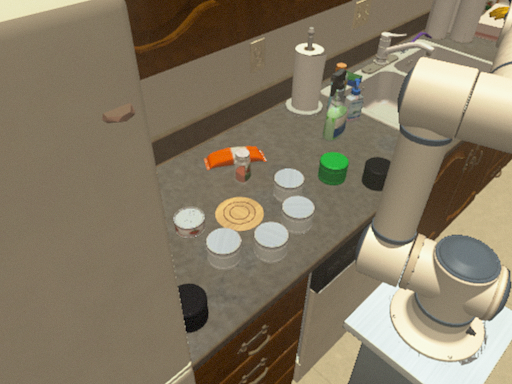

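Top view: there are four pale grey lids at (205,210), (235,229), (271,223) and (292,193), and the trivet is at (246,184). The things that could be mistaken for a canister are the tin (206,168), which is white with a red side, the green drum (340,204), and the black drums (155,233) and (364,236). The yellow-lid jar is at (163,174) and the spice jar is at about (277,155), half under the cabinet. The scene view agrees.

```bash
cat > h.py <<'E'
import numpy as np,cv2
from cell import r
def ray(n,u,v,z):
    i=r.camera_info(n);R=np.array(i["R"]);c=-R.T@np.array(i["t"])
    d=R.T@np.linalg.inv(i["camera_matrix"])@np.array([u,v,1.]);return (c+d*(z-c[2])/d[2])[:3]
def lids(im):
    hsv=cv2.cvtColor(im,cv2.COLOR_RGB2HSV)
    m=cv2.inRange(hsv,(95,8,150),(130,70,255)); m[:150]=0;m[262:]=0;m[:,420:]=0
    return m
def blobs(m,z,n="top",amin=80):
    o=[]
    for c in cv2.findContours(m,0,2)[0]:
        a=cv2.contourArea(c)
        if a<amin: continue
        (u,v),w=cv2.minEnclosingCircle(c); M=cv2.moments(c);u,v=M["m10"]/a,M["m01"]/a
        p=ray(n,u,v,z);q=ray(n,u+w,v,z);o.append((round(u,1),round(v,1),np.round(p[:2],3).tolist(),"dia",round(2*np.linalg.norm(p-q),3)))
    return o
E
python3 - <<'E'
from h import *
im=r.read_camera("top");hsv=cv2.cvtColor(im,cv2.COLOR_RGB2HSV)
for p in[(205,210),(235,229),(271,223),(292,193),(206,168),(232,184),(163,174),(340,204),(155,233)]: print(p,hsv[p[1],p[0]],np.round(ray("top",*p,0.073)[:2],3))
print(blobs(lids(im),.073))
m=cv2.inRange(hsv,(8,60,120),(24,255,255));m[:156]=0;m[262:]=0;print("wood",blobs(cv2.morphologyEx(m,3,np.ones((5,5))),.004))
print("sp",ray("top",277,155,.109),"sp scene",ray("scene",243,155,.109))
# front edge etc
print("edge",ray("top",200,260,0),ray("top",125,200,0),"cab bottom edge if z=.5",ray("top",277,153,.5),ray("top",277,153,.3))
cv2.imwrite("pics/crop.png",cv2.resize(im[145:265,120:390],None,fx=2.9,fy=2.9,interpolation=2)[:,:,::-1])
E
```

```text
(205, 210) [109  19 231] [0.488 0.234]
(235, 229) [109  21 229] [0.42 0.13]
(271, 223) [109  21 230] [0.439 0.004]
(292, 193) [112  20 228] [ 0.543 -0.072]
(206, 168) [103  10 231] [0.636 0.229]
(232, 184) [ 16  92 197] [0.578 0.138]
(163, 174) [ 22 119 222] [0.618 0.381]
(340, 204) [ 64 122 229] [ 0.501 -0.239]
(155, 233) [11 26 77] [0.411 0.41 ]
[(234.3, 229.3, [0.419, 0.132], 'dia', np.float64(0.082)), (271.2, 222.7, [0.44, 0.003], 'dia', np.float64(0.082)), (204.2, 210.0, [0.488, 0.237], 'dia', np.float64(0.083)), (291.9, 193.0, [0.543, -0.071], 'dia', np.float64(0.082)), (205.7, 167.8, [0.637, 0.23], 'dia', np.float64(0.081))]
wood [(245.4, 183.8, [0.585, 0.094], 'dia', np.float64(0.147)), (162.4, 173.5, [0.628, 0.398], 'dia', np.float64(0.082))]
sp [ 0.67261482 -0.02093264  0.109     ] sp scene [ 0.68057054 -0.01066511  0.109     ]
edge [0.31069757 0.26226122 0.        ] [0.53317388 0.53577915 0.        ] cab bottom edge if z=.5 [ 0.61747147 -0.01022352  0.5       ] [ 0.64924852 -0.01577018  0.3       ]
```

View pics/crop.png

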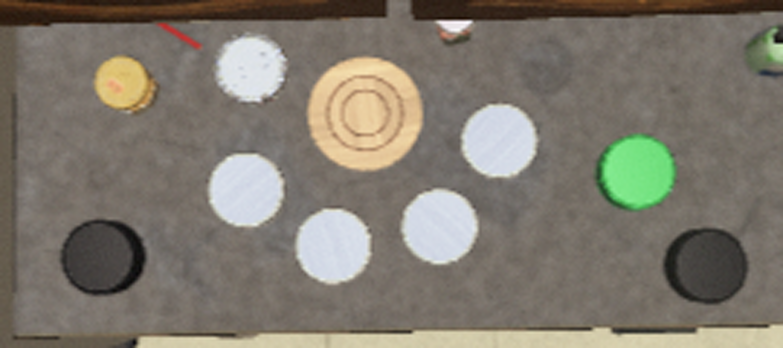

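Candidates:
- C1 (0.488, 0.237)
- C2 (0.419, 0.132)
- C3 (0.440, 0.003)
- C4 (0.543, -0.071)

The trivet is at (0.585, 0.094). The speckled lid with the wide pale rim at (206,168) is the tin. I'm moving to the front of C3 first.

```bash
python3 -m pendant '[[[11,40.5,0,0,0,-6.7,0.43],[11,40.5,0,0,0,-6.6,0.43],[11,40.5,0,0,0,-6.6,0.43],[11,40.5,0,0,0,0,0.43],[11,40.5,0,0,0,0,0.43]]]'
python3 -m pendant '[[[11,40.5,0,0,0,0,0.43],[11,40.5,0,0,0,0,0.43],[11,40.5,0,0,0,0,0.43],[11,40.5,0,0,0,0,0.43],[11,40.5,0,0,0,0,0.43]]]'
python3 -m pendant '[[[11,40.5,0,0,0,0,0.43],[11,40.5,0,0,0,0,0.43],[11,40.5,0,0,0,0,0.43],[11,40.5,0,0,0,0,0.43],[0,0,-20,0,0,0,0.43]]]'
```

```text
clock: 0.57
tcp_pos: [0.2591, -0.3612, 0.222]
tcp_rot: [-3.141, 0.0, -0.001]
ft_force: [1.2, 0.3, -0.2]
finger_gap: 0.661
finger_force: 0.0
clock: 0.98
tcp_pos: [0.3135, -0.1601, 0.2225]
tcp_rot: [3.141, -0.0, -0.0]
ft_force: [0.5, 0.7, 0.0]
finger_gap: 0.574
finger_force: 0.0
clock: 1.4
tcp_pos: [0.3591, 0.0059, 0.2056]
tcp_rot: [-3.139, -0.006, 0.012]
ft_force: [0.4, -0.2, 0.6]
finger_gap: 0.567
finger_force: 0.0
```

```bash
python3 -m pendant '[[[0,0,-40,0,0,0,0.43],[0,0,-40,0,0,0,0.43],[0,0,-40,0,0,0,0.43],[0,0,-40,0,0,0,0.43],[0,0,-22,0,0,0,0.43]]]' | grep tcp_pos
python3 -m pendant '[[[10,-3,0,0,0,0,0.43],[11,0,0,0,0,0,0.43],[0,0,0,0,0,0,0.43],[0,0,0,0,0,0,0.43]]]'
for i in 1 2 3 4 5 6 7 8 9 10 11 12 13; do python3 -m pendant '[[[2,0,0,0,0,0,0.43]]]' | grep -E "tcp_pos|ft" | tr '\n' ' '; echo; done
for i in 1 2 3; do python3 -m pendant '[[[0,0,0,0,0,0,0.43]]]' | grep -E "ft"; done; python3 -c "
from h import *
print(blobs(lids(r.read_camera('top')),.073))"
```

```text
tcp_pos: [0.3548, -0.0007, 0.0156]
clock: 2.15
tcp_pos: [0.3782, -0.0041, 0.0205]
tcp_rot: [-3.141, 0.001, 0.001]
ft_force: [0.6, -0.1, 1.1]
finger_gap: 0.571
finger_force: 0.0
tcp_pos: [0.38, -0.0041, 0.0208] ft_force: [-0.4, -0.0, 0.2] 
tcp_pos: [0.3824, -0.0041, 0.021] ft_force: [0.4, 0.2, -0.2] 
tcp_pos: [0.3846, -0.0041, 0.021] ft_force: [-0.6, 0.3, -0.2] 
tcp_pos: [0.3866, -0.0041, 0.0209] ft_force: [0.6, -0.6, 0.1] 
tcp_pos: [0.3886, -0.0041, 0.0208] ft_force: [-1.2, -0.5, 1.0] 
tcp_pos: [0.3904, -0.004, 0.0207] ft_force: [-1.3, 1.3, 1.4] 
tcp_pos: [0.3924, -0.004, 0.0207] ft_force: [-1.8, -0.1, 1.8] 
tcp_pos: [0.3945, -0.0041, 0.0207] ft_force: [-1.9, 0.7, 0.9] 
tcp_pos: [0.3965, -0.0041, 0.0206] ft_force: [-1.9, 0.9, 1.1] 
tcp_pos: [0.3986, -0.0041, 0.0206] ft_force: [-1.2, 0.1, 2.0] 
tcp_pos: [0.4006, -0.0041, 0.0206] ft_force: [-1.8, 0.7, 1.2] 
tcp_pos: [0.4026, -0.0041, 0.0206] ft_force: [-1.8, 0.9, 1.0] 
tcp_pos: [0.4046, -0.0041, 0.0206] ft_force: [-1.6, 1.0, 1.5] 
ft_force: [0.6, -0.0, -1.5]
ft_force: [-0.5, -0.3, 1.7]
ft_force: [0.8, -0.2, 0.1]
[(234.3, 229.2, [0.419, 0.132], 'dia', np.float64(0.081)), (272.5, 213.3, [0.473, -0.002], 'dia', np.float64(0.075)), (204.2, 210.0, [0.488, 0.237], 'dia', np.float64(0.081)), (291.8, 193.0, [0.543, -0.071], 'dia', np.float64(0.08)), (207.9, 167.8, [0.637, 0.223], 'dia', np.float64(0.068))]
```

```bash
python3 -m pendant '[[[-26,0,0,0,0,0,0.43],[-26,10,0,0,0,0,0.43],[0,32,0,0,0,0,0.43],[0,32,0,0,0,0,0.43],[0,32,0,0,0,0,0.43]]]' | grep tcp_pos
python3 -m pendant '[[[0,30,0,0,0,0,0.43],[0,0,0,0,0,0,0.43],[4,0,0,0,0,0,0.43],[0,0,0,0,0,0,0.43],[0,0,0,0,0,0,0.43]]]'
for i in 1 2 3 4 5 6 7 8 9 10 11 12 13 14; do python3 -m pendant '[[[2,0,0,0,0,0,0.43]]]' | grep -E "tcp_pos|ft" | tr '\n' ' '; echo; done
```

```text
tcp_pos: [0.3523, 0.1027, 0.0211]
clock: 4.37
tcp_pos: [0.3567, 0.1308, 0.0205]
tcp_rot: [3.141, 0.0, -0.001]
ft_force: [-0.2, -0.5, 0.4]
finger_gap: 0.577
finger_force: 0.0
tcp_pos: [0.3585, 0.1308, 0.0205] ft_force: [0.1, -0.1, -0.5] 
tcp_pos: [0.3607, 0.1309, 0.0206] ft_force: [-0.0, -0.0, 1.1] 
tcp_pos: [0.3628, 0.1311, 0.0207] ft_force: [-0.1, -0.2, -1.0] 
tcp_pos: [0.3648, 0.1313, 0.0207] ft_force: [0.1, 0.5, 0.8] 
tcp_pos: [0.3667, 0.1315, 0.0207] ft_force: [-0.1, 0.0, -0.5] 
tcp_pos: [0.3687, 0.1317, 0.0206] ft_force: [-0.7, -0.2, -0.6] 
tcp_pos: [0.3706, 0.1318, 0.0206] ft_force: [0.3, 0.4, 0.3] 
tcp_pos: [0.3724, 0.1318, 0.0206] ft_force: [-2.1, -1.1, 0.3] 
tcp_pos: [0.3744, 0.1318, 0.0205] ft_force: [-0.1, -0.5, 0.8] 
tcp_pos: [0.3764, 0.1319, 0.0206] ft_force: [-1.1, -0.8, 1.1] 
tcp_pos: [0.3784, 0.1319, 0.0205] ft_force: [0.5, 0.7, 0.3] 
tcp_pos: [0.3805, 0.1319, 0.0206] ft_force: [-1.2, 0.6, 0.4] 
tcp_pos: [0.3825, 0.1319, 0.0206] ft_force: [-1.7, -0.7, -0.4] 
tcp_pos: [0.3845, 0.1319, 0.0206] ft_force: [-1.1, 0.3, 0.4]
```

```bash
python3 -m pendant '[[[-27,0,0,0,0,0,0.43],[0,35,0,0,0,0,0.43],[0,35,0,0,0,0,0.43],[0,35,0,0,0,0,0.43],[34,0,0,0,0,0,0.43]]]' | grep tcp_pos
python3 -m pendant '[[[34,0,0,0,0,0,0.43],[4,0,0,0,0,0,0.43],[0,0,0,0,0,0,0.43],[0,0,0,0,0,0,0.43],[0,0,0,0,0,0,0.43]]]'
for i in 1 2 3 4 5 6 7 8 9 10 11 12 13 14 15; do python3 -m pendant '[[[2,0,0,0,0,0,0.43]]]' | grep -E "tcp_pos|ft" | tr '\n' ' '; echo; done
```

```text
tcp_pos: [0.3875, 0.244, 0.021]
clock: 6.37
tcp_pos: [0.4287, 0.2365, 0.0206]
tcp_rot: [3.142, 0.0, -0.0]
ft_force: [0.2, -0.2, 0.3]
finger_gap: 0.572
finger_force: 0.0
tcp_pos: [0.4306, 0.2366, 0.0209] ft_force: [0.1, -0.1, 0.5] 
tcp_pos: [0.4331, 0.2367, 0.0211] ft_force: [0.7, 1.0, -0.6] 
tcp_pos: [0.4353, 0.2368, 0.0211] ft_force: [-0.3, 0.1, -0.2] 
tcp_pos: [0.4375, 0.2368, 0.021] ft_force: [0.0, 0.2, -0.4] 
tcp_pos: [0.4395, 0.2368, 0.0208] ft_force: [0.0, -0.4, 1.3] 
tcp_pos: [0.441, 0.2369, 0.0207] ft_force: [-6.6, -0.9, 3.5] 
tcp_pos: [0.4422, 0.2369, 0.0206] ft_force: [-7.9, -1.1, 3.4] 
tcp_pos: [0.4441, 0.2369, 0.0206] ft_force: [-6.8, -1.1, 3.9] 
tcp_pos: [0.4461, 0.237, 0.0206] ft_force: [-7.4, -0.6, 4.2] 
tcp_pos: [0.4481, 0.237, 0.0206] ft_force: [-7.6, 0.5, 4.7] 
tcp_pos: [0.4501, 0.237, 0.0206] ft_force: [-7.8, 0.4, 4.3] 
tcp_pos: [0.4521, 0.237, 0.0206] ft_force: [-7.2, -0.1, 4.2] 
tcp_pos: [0.4541, 0.2371, 0.0206] ft_force: [-7.0, 0.5, 4.3] 
tcp_pos: [0.4561, 0.2371, 0.0206] ft_force: [-7.8, 0.2, 3.2] 
tcp_pos: [0.4581, 0.237, 0.0206] ft_force: [-6.9, -1.6, 5.0]
```

C1 is the heavy one: about 7.3 N against 1–1.9 N for C2 and C3. It's now at about (0.506, 0.237). I'll back off, lift, turn +119° and go behind it, on the line to the trivet.

```bash
python3 -m pendant '[[[-20,0,0,0,0,0,0.43],[0,0,40,0,0,0,0.43],[0,0,40,0,0,0,0.43],[8,11,0,0,0,7,0.43],[8,11,0,0,0,7,0.43]]]' | grep tcp_pos
python3 -m pendant '[[[8,11,0,0,0,7,0.43],[8,11,0,0,0,7,0.43],[6,11,0,0,0,7,0.43],[0,0,0,0,0,7,0.43],[0,0,0,0,0,7,0.43]]]' | grep tcp_pos
python3 -m pendant '[[[0,0,0,0,0,7,0.43],[0,0,0,0,0,7,0.43],[0,0,0,0,0,7,0.43],[0,0,0,0,0,7,0.43],[0,0,0,0,0,7,0.43]]]' | grep tcp_pos
python3 -m pendant '[[[0,0,0,0,0,7,0.43],[0,0,0,0,0,7,0.43],[0,0,0,0,0,7,0.43],[0,0,0,0,0,7,0.43],[0,0,0,0,0,7,0.43]]]' | grep tcp
python3 -m pendant '[[[0,0,0,0,0,0,0.43],[0,0,0,0,0,0,0.43]]]'
python3 -c "
from h import *
for im in [r.read_camera('top')]:
    print(blobs(lids(im),.073)); cv2.imwrite('pics/a.png',cv2.resize(im[130:270,120:390],None,fx=2.9,fy=2.9)[:,:,::-1])
print(r.sense()['joint_positions'])"
```

```text
tcp_pos: [0.4573, 0.2597, 0.1045]
tcp_pos: [0.4777, 0.2924, 0.1002]
tcp_pos: [0.4776, 0.2919, 0.1005]
tcp_pos: [0.4776, 0.2918, 0.1005]
tcp_rot: [-3.141, 0.0, 2.083]
clock: 9.45
tcp_pos: [0.4775, 0.2918, 0.1005]
tcp_rot: [-3.141, 0.0, 2.074]
ft_force: [0.1, -0.0, -0.7]
finger_gap: 0.565
finger_force: 0.0
[(234.0, 225.5, [0.432, 0.133], 'dia', np.float64(0.083)), (272.4, 218.6, [0.454, -0.001], 'dia', np.float64(0.081)), (204.3, 204.9, [0.506, 0.237], 'dia', np.float64(0.082)), (291.8, 193.0, [0.543, -0.071], 'dia', np.float64(0.083)), (205.8, 168.0, [0.636, 0.23], 'dia', np.float64(0.081))]
[ 4.87841247e-01 -6.89138736e-03  1.54732650e+00 -3.92550327e-05
  1.60120716e+00 -1.48500994e-02]
```

View pics/a.png

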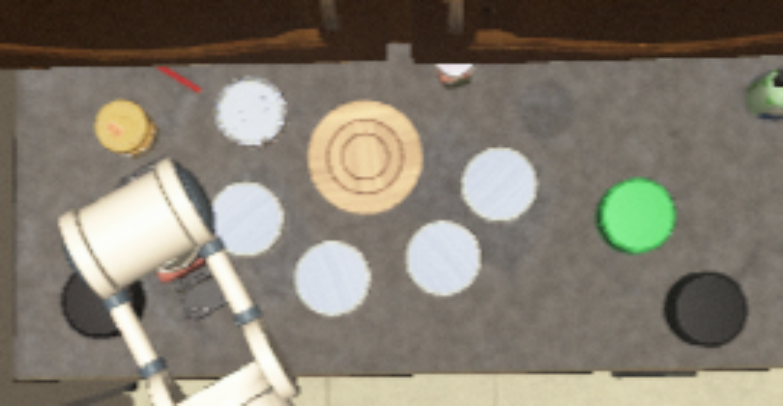

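Only C1 is left to move: its lid is unoccluded at (204,205) px, (0.506, 0.237). C2 and C3 are about 14 mm off their starts, within tolerance, and the gripper sits behind C1, clear of the jar. Next I lower and push.

```bash
python3 -m pendant '[[[0,0,-35,0,0,0,0.43],[0,0,-35,0,0,0,0.43],[0,0,-18,0,0,0,0.43],[0,0,0,0,0,0,0.43]]]' | grep -E "pos|ft"
for i in 1 2 3; do python3 -m pendant '[[[4.8,-8.8,0,0,0,0,0.43],[4.8,-8.8,0,0,0,0,0.43],[4.8,-8.8,0,0,0,0,0.43],[4.8,-8.8,0,0,0,0,0.43]]]' | grep -E "pos|ft"; done
python3 -m pendant '[[[4.8,-8.8,0,0,0,0,0.43],[4.8,-8.8,0,0,0,0,0.43],[0,0,0,0,0,0,0.43]]]' | grep -E "pos|ft"
python3 -c "
from h import *
im=r.read_camera('top')
print(blobs(lids(im),.075)); cv2.imwrite('pics/b.png',cv2.resize(im[130:270,120:390],None,fx=2.9,fy=2.9)[:,:,::-1])"
```

```text
tcp_pos: [0.4743, 0.2902, 0.007]
ft_force: [0.1, -0.6, 0.7]
tcp_pos: [0.4979, 0.2564, 0.0144]
ft_force: [-1.6, 3.4, -2.3]
tcp_pos: [0.5164, 0.2227, 0.0144]
ft_force: [-3.9, 7.2, 0.9]
tcp_pos: [0.536, 0.1862, 0.0143]
ft_force: [-2.7, 5.4, 3.6]
tcp_pos: [0.5464, 0.1667, 0.0139]
ft_force: [-0.1, 0.5, 0.3]
[(232.0, 226.4, [0.429, 0.14], 'dia', np.float64(0.079)), (272.4, 218.5, [0.454, -0.001], 'dia', np.float64(0.082)), (291.8, 193.0, [0.543, -0.071], 'dia', np.float64(0.082)), (242.5, 185.4, [0.572, 0.101], 'dia', np.float64(0.072)), (204.8, 165.8, [0.644, 0.233], 'dia', np.float64(0.081))]
```

View pics/b.png

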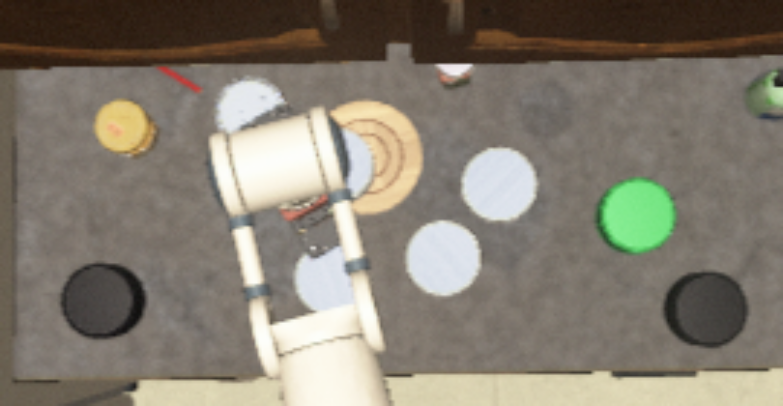

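C1 is halfway onto the trivet, with its lid edge at crop px (360,160). The other things haven't moved. I'll finish the push, back off and check.

```bash
python3 -m pendant '[[[3.8,-7.5,0,0,0,0,0.43],[3.8,-7.5,0,0,0,0,0.43],[3.8,-7.5,0,0,0,0,0.43],[3.8,-7.5,0,0,0,0,0.43],[0,0,0,0,0,0,0.43]]]' | grep -E "pos|ft"
python3 -m pendant '[[[-5,9,0,0,0,0,0.43],[-10,18,0,0,0,0,0.43],[0,0,40,0,0,0,0.43],[0,0,40,0,0,0,0.43],[-10,38,10,0,0,0,0.43]]]' | grep -E "pos|ft"
python3 -m pendant '[[[-10,40,0,0,0,0,0.43],[-10,40,0,0,0,0,0.43],[-10,40,0,0,0,0,0.43],[0,0,0,0,0,0,0.43]]]' | grep -E "pos|ft"
python3 -c "
from h import *
im=r.read_camera('top')
print(blobs(lids(im),.077)); cv2.imwrite('pics/c.png',cv2.resize(im[130:270,120:390],None,fx=2.9,fy=2.9)[:,:,::-1])"
```

```text
tcp_pos: [0.5604, 0.1378, 0.013]
ft_force: [0.5, -0.1, 0.1]
tcp_pos: [0.538, 0.2005, 0.1094]
ft_force: [0.6, 0.9, 0.5]
tcp_pos: [0.5015, 0.3303, 0.1024]
ft_force: [0.5, 0.0, -0.1]
[(234.0, 225.5, [0.432, 0.133], 'dia', np.float64(0.082)), (272.3, 218.5, [0.454, -0.001], 'dia', np.float64(0.081)), (291.9, 193.0, [0.543, -0.071], 'dia', np.float64(0.083)), (243.8, 182.1, [0.584, 0.097], 'dia', np.float64(0.081)), (205.8, 167.7, [0.637, 0.229], 'dia', np.float64(0.081))]
```

View pics/c.png

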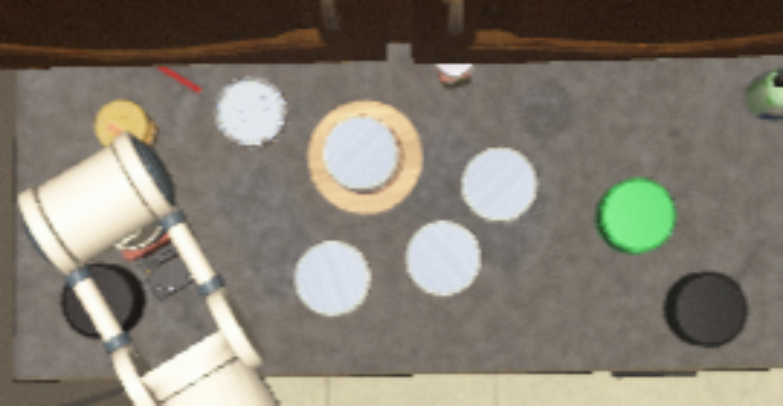

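C1 is at (0.584, 0.097) on the trivet, about 3 mm from its middle at (0.585, 0.094). The other canisters are within 15 mm of where they started, and the tin hasn't moved. The gripper is clear of everything.

```bash
python3 -c "
from cell import r
print(r.job_done())"
```

```text
the job is handed in; nothing more can be done
None
```

I found the heavy canister by nudging three of the four (it read about 7 N; the two others I nudged read 2 N or less), slid it to about 3 mm from the trivet's middle, and handed the job in; the other three moved at most about 15 mm, and the tin and jars look undisturbed.

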